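# Stow the packs under the trailer-floor hatch

## Robot

A 6-joint arm with a two-finger parallel gripper is mounted at the origin on the work surface. World frame = base frame: x ahead of the robot, y to its left, z up, the work surface at z = 0. Lengths are in m, angles in rad, forces in N, time in s.
With the tool pointing down it reaches from about 0.4 to 0.925 m from the base axis. Payload 3.4 kg.
Tool frame: the origin (TCP) lies at the very end of the fingers, on their centre line; the grasp point (between the pads) lies 19 mm behind it; z points along the fingers, y is the line along which they close (so a half turn about z gives the same grasp; the last joint's range is limited). The gripper opens to 85 mm and grips with 20 to 120 N. Pads are 22 mm wide; open, the fingers measure 114 mm over their backs; the gripper's body (76 mm by 85 mm) begins 54 mm behind the grasp point. The pads swing forward as they close: fully open they stand 13 mm farther back than shut.
Start: joints at [1.133, 0.307, 1.506, -0, 1.328, -0.073], TCP at [0.205, 0.537, 0.231] pointing down, gripper open.
Joint ranges: [-3.12, 3.12], [-1.05, 2.28], [0.14, 2.33], [-1.42, 4.57], [0.1, 2.73], [-2.68, 2.68]. Speed limits (rad/s): [2.57, 2.57, 3.14, 3.14, 3.14, 3.14].

## Interface

Orientations are given as a unit quaternion [x, y, z, w].
In Python, from rig import manip, snapshot, workorder, look_for, silhouettes gives the robot as it stands. The module is installed in compiled form; this text tells all that it offers.
- The arm moves only by the tool jog_arm, never from a script. Its argument "steps" is a list of rows, each a list of 7 numbers: the turn, a rotation vector about the tool's x, y, z in degrees, then the shift along the tool's x, y, z in mm, then the opening, from 0 (shut) to 1 (fully open). A call has 1 to 12 rows; each row is the pose to reach, as a shift and turn from the pose commanded when the call began, along the tool's axes at that moment; what a row does not reach only later rows make up. A row lasts 1/8 s, in which the tool goes at most 62.5 mm and 10.7 degrees, less where a joint would pass 70% of its speed; a pose out of reach is approached as far as the arm can. A call with a gripper value outside its range is refused whole. The fingers move at their own pace and stop on an object; the grip force is fixed at half the most. Time passes only in rows, so rows that repeat a pose let the fingers close. It gives the time, the measured TCP pose, the force, the opening and the grip force at its end, in the units of the state.
- manip.sense(): the state, without advancing time (a new reading comes with each control period).
- snapshot(name): name is "scene" or "top" or "wrist"; returns a dict with "image" (420x560x3 uint8, red, green, blue), "range_z" (420x560 float32, m along the optical axis (not along the pixel's ray), 0 where there is no reading), "fov_y" (degrees; the focal length in pixels is half the picture's height over the tangent of half this angle, whatever the lens; pixels are square), "cx", "cy" (the principal point, pixels), "k1" (the pictures are not rectified: a ray, as slopes to the right and down, at radius r is drawn at 1 + k1 r^2 times it, then the intrinsics apply), "R" (3x3) and "t" (3): a world point X has camera coordinates R X + t; the wrist camera has in their place "T_tool_cam" (4x4, takes a point from camera to tool coordinates, whose origin is the TCP and whose axes are the flange's). Camera axes: x right, y down, z forward; pixel columns grow to the right and rows downward; lengths in m; the calibration is good to about 2 mm. A picture is of the moment at which its call begins: read the wrist's pose just before it.
- workorder.finish_job(): hands the job in; it is judged then, once.
Trained networks look in a picture, given as the dict that the camera call returned (one of the last four; its "shot" number tells which), for a name from the list of things; names that differ only in an ending like _2 or _b are one class to them, and where a whole thing is asked for, a point or a joint stands for the part that bears it (a point fixed in the world has none). Each returns a list of dicts, best first, with "confidence" (0 to 1); they miss things now and then, are a little off and sometimes report something else, mostly with a low value. They report only what shows in the picture. A call takes as long as a camera call. They do not tell look-alikes from the thing itself.
- look_for(picture, name): "pixel" ([column, row] in pixels, amid what is visible of it).
- silhouettes(picture, name): "region" (420x560 bool, what is visible of it) and "pixel" ([column, row] in pixels, amid what is visible of it).
The state is a dict: "time_s": time; "qpos": joint angles; "qvel": joint speeds; "effort": joint torques, N m; "tool_pos": TCP position; "eef_rot": TCP orientation; "contact_force": force on the tool from outside, world axes, zero at the start; "wrist_torque": the same for the moment, N m; "finger_gap": opening from 0.0 (shut) to 1.0 (fully open); "grip_force": force on a finger pad.
Only numpy, scipy, OpenCV 4.12 (cv2) and the standard library are available. Lean on these libraries where they do the work, as an engineer would, in place of code of your own. Each camera call takes 0.05 s, during which the arm holds its last target. There are 200 camera calls.

## Task

A bottle has toppled over on the closed hatch of the little trailer deck: first stand it upright in the middle of the rubber mat. Then flip up the hatch's recessed ring pull, lift the hatch until it stands open about upright, and lay every battery pack and sanding block from the table flat in the locker below. Finally shut the hatch fully and fold its ring flat again, leaving the sander and the tape measure alone.

Things in the scene. Friction and masses are not known exactly. Their poses are not given: they have to be found in the camera images.
- deck: fixed plywood deck box, 260 (x) x 356 (y) x 110 mm high, origin at the centre of its underside, on the table; z up, x across from the hatch's free edge (-x) to its hinge (+x). A flush aluminium tread-plate hatch fills the middle of its top: x -100 to +100, y -145 to +145 mm, top at z 110 mm. Under it the locker: inside x -90 to +90, y -135 to +135 mm, floor at z 24 mm
- hatch (a joint): hinge of the hatch along the deck's y axis at deck x +100, z 110 mm: 0 shut and flush, growing as the free edge rises, 1.57 standing upright, stop at 1.8 rad. Stiff: it stays wherever it is left; moving it up takes about 1 N m. Plate 12 mm thick, 0.4 kg
- hatch_edge (a point): middle of the hatch's free edge, on its top face, 199 mm from the hinge
- ring (a joint): pivot of the steel ring pull (a D of 9 mm round bar) in the hatch: 0 folded flat in its recess, growing as it is flipped up, 1.57 square to the hatch, stop at 1.8 rad. Stays where it is left. The pivot is parallel to the hinge, 92 mm from it and 7 mm below the hatch's top face; lying flat, the D points from there to the free edge
- ring_bar (a point): middle of the ring's straight outer bar (parallel to the hinge, 60 mm long, 58 mm from the ring's pivot; flat: 150 mm from the hinge, its centre 7 mm below the hatch's top face). The recess about it is 30 mm deep, 84 mm wide, and reaches from 82 to 190 mm from the hinge, so both fingers fit astride the bar, down to 30 mm; the recess pan sticks out 34 mm below the hatch's top face
- mat: fixed black rubber mat on the table, 130 x 130 x 4 mm, origin at the centre of its underside
- bottle: white square bottle, body 50 x 50 x 100 mm, with a round black cap 28 mm wide and 30 mm high on it, 130 mm in all, 0.35 kg; origin at the centre of its foot, z axis from foot to cap. Starts lying on the hatch
- pack_a: dark battery pack with grey bands, 110 x 46 x 46 mm, about 0.35 kg; origin at its centre, x along its length; lies on the table left of the deck, or is absent
- pack_b: dark battery pack with grey bands, 110 x 46 x 46 mm, about 0.35 kg; origin at its centre, x along its length; lies on the table left of the deck, or is absent
- block_a: cork sanding block with wooden faces, 120 x 46 x 46 mm, about 0.2 kg; origin at its centre, x along its length; lies on the table left of the deck, or is absent
- sander: orbital sander standing on its disc, 125 mm across, 145 mm high, origin at the centre of its underside; leave alone
- tape_measure: grey tape measure, 65 x 65 x 34 mm, origin at the centre of its underside; leave alone
Things that resemble listed ones, but are neither listed nor needed, are in the scene too. Leave any yellow look-alike of the pack_b alone. Several things have the shape of the bottle; the one meant has the colours described above.

How it is judged:
By the outcome, as a careful person would: the job done as asked, in the order asked, and still so for the second after the job is handed in, with the robot touching nothing.
Of pack_a, pack_b, block_a only 2 to 3 are there at a start; the rules pass over those that are not, and their reading is None.
At some moment in a run one of pack_a, pack_b, block_a may be knocked a few centimetres aside while the robot is not near it.
Once in a run the grip may slacken for a moment while it holds something.
It also fails if it takes over 210 s, if anything falls off the work surface, if the arm or the gripper's body presses on something with over 40 N, if the wrist force passes 120 N, or if a joint passes its speed limit or range.

## Working session

There is one attempt and no reset: what is moved stays moved. The work goes in short steps, Python scripts to look and compute and a tool call to move; the robot and the scene stay as the last step left them, time stands still between calls to the robot, and variables do not carry over. Pictures are saved under pics/ and viewed, at most 14 in all, crops included, and the job is handed in when it is done.

Besides the shell and the picture viewer there is one more tool, called after "Request:" by a JSON object that holds its "name" and its "arguments". jog_arm: Moves the arm, as the interface text tells. Its arguments: {"type":"object","properties":{"steps":{"type":"array","items":{"type":"array","items":{"type":"number"}}}},"required":["steps"]}

```bash
mkdir -p pics
cat > h.py <<'E'
import numpy as np, cv2
from rig import manip, snapshot, workorder, look_for, silhouettes
from scipy.spatial.transform import Rotation as Rn
def save(p,n): cv2.imwrite(f'pics/{n}.png',p['image'][:,:,::-1])
def cloud(p,st=None):
    f=210/np.tan(np.radians(p['fov_y'])/2)
    v,u=np.mgrid[0:420,0:560].astype(float)
    xd=(u-p['cx'])/f; yd=(v-p['cy'])/f
    x,y=xd.copy(),yd.copy()
    for _ in range(8):
        s=1+p['k1']*(x*x+y*y); x=xd/s;y=yd/s
    z=p['range_z']; P=np.stack([x*z,y*z,z],-1)
    if 'R' in p: W=(P-p['t'])@p['R']
    else:
        T=np.array(p['T_tool_cam']); Q=P@T[:3,:3].T+T[:3,3]
        W=Q@Rn.from_quat(st['eef_rot']).as_matrix().T+np.array(st['tool_pos'])
    W[z==0]=np.nan
    return W
E
python3 - <<'E'
from h import *
s=manip.sense(); print(s['tool_pos'],s['eef_rot'],s['finger_gap'],s['time_s'])
a=snapshot('scene');b=snapshot('top')
save(a,'scene');save(b,'top')
for p,n in((a,'scene'),(b,'top')):
    W=cloud(p)
    for o in ['bottle','pack_a','block_a','mat','deck','ring_bar','hatch_edge','sander','tape_measure']:
        for r in silhouettes(p,o):
            w=W[r['region']]; w=w[~np.isnan(w[:,0])]
            c=np.median(w,0) if len(w) else None
            print(n,o,round(r['confidence'],2),np.round(r['pixel']),np.round(c,3),np.round(np.percentile(w[:,2],95),3) if len(w) else '')
E
```

```text
[0.20486098 0.53652268 0.23037588] [ 1.81410210e-01  9.83406967e-01 -9.97532300e-04 -2.78759323e-04] 1.0012440663076836 0.0
scene bottle 0.81 [300. 184.] [0.299 0.196 0.049] 0.053
scene bottle 0.8 [258. 239.] [ 0.59  -0.007  0.154] 0.162
scene bottle 0.35 [141. 326.] [ 0.703 -0.321  0.067] 0.144
scene pack_a 0.96 [392. 218.] [0.521 0.404 0.044] 0.049
scene pack_a 0.88 [342. 217.] [0.475 0.258 0.043] 0.049
scene pack_a 0.75 [377. 251.] [0.626 0.304 0.045] 0.049
scene pack_a 0.61 [437. 206.] [0.53  0.56  0.041] 0.049
scene mat 0.72 [121. 281.] [ 0.483 -0.365  0.005] 0.008
scene mat 0.45 [243. 253.] [ 0.576 -0.044  0.11 ] 0.114
scene deck 0.58 [249. 266.] [ 0.624 -0.039  0.109] 0.113
scene sander 0.89 [140. 328.] [ 0.702 -0.321  0.067] 0.144
scene tape_measure 0.83 [412. 263.] [0.692 0.381 0.032] 0.037
top bottle 0.78 [376. 268.] [ 0.318 -0.174  0.047] 0.052
top bottle 0.72 [313. 167.] [ 0.569 -0.002  0.158] 0.162
top pack_a 0.95 [108. 194.] [0.515 0.56  0.045] 0.049
top pack_a 0.85 [158. 198.] [0.505 0.41  0.045] 0.049
top pack_a 0.82 [199. 164.] [0.606 0.312 0.045] 0.049
top pack_a 0.63 [210. 217.] [0.458 0.266 0.045] 0.049
top mat 0.84 [436. 208.] [ 0.487 -0.358  0.003] 0.007
top mat 0.15 [159. 199.] [0.505 0.41  0.045] 0.049
top deck 0.67 [321. 182.] [ 0.535 -0.02   0.109] 0.113
top ring_bar 0.52 [320. 193.] [ 0.513 -0.014  0.105] 0.108
top hatch_edge 0.84 [324. 182.] [ 0.539 -0.023  0.109] 0.112
top sander 0.91 [424. 143.] [ 0.659 -0.31   0.067] 0.143
top sander 0.63 [315. 168.] [0.568 0.001 0.158] 0.162
top tape_measure 0.59 [174. 139.] [0.676 0.386 0.032] 0.036
```

```bash
python3 -c "
import cv2
print(cv2.imread('pics/top.png').shape)"
```

```text
(420, 560, 3)
```

View pics/top.png

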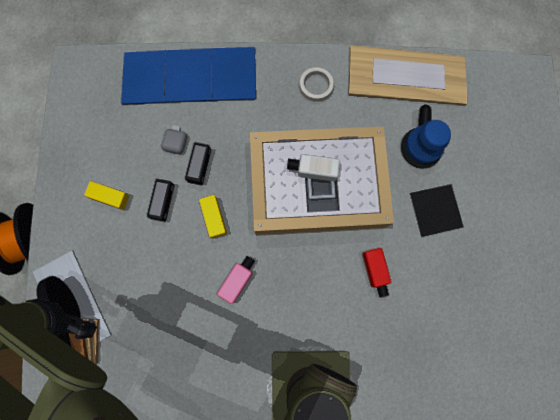

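View pics/scene.png

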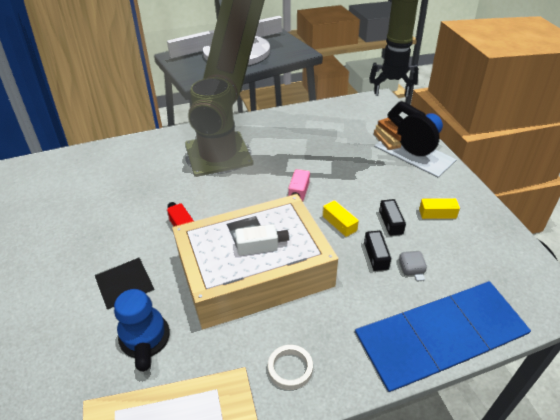

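The top view shows the white bottle lying on the hatch at (313,167), with its cap pointing left (+y). The two dark packs are at (160,199) and (198,163), the mat is at (436,209) and the ring recess is at (321,192). The yellow packs and the red and pink bottles are look-alikes. No cork block is visible, but the arm may be hiding part of the table.

```bash
cat >> h.py <<'E'
def rect(W,z0,z1,box,zz=None):
    x0,x1,y0,y1=box
    m=(W[...,2]>z0)&(W[...,2]<z1)&(W[...,0]>x0)&(W[...,0]<x1)&(W[...,1]>y0)&(W[...,1]<y1)
    P=W[m]; 
    if len(P)<10: return None
    (c,d,a)=cv2.minAreaRect((P[:,:2]*1000).astype(np.float32))
    # direction of long axis
    if d[0]<d[1]: a+=90; d=(d[1],d[0])
    return np.round(c,1),np.round(d,1),round((a+90)%180-90,1),round(float(np.median(P[:,2])*1000),1),len(P)
E
python3 - <<'E'
from h import *
for n in('scene','top'):
    p=snapshot(n);W=cloud(p)
    print(n)
    print('deck',rect(W,.105,.118,(.35,.8,-.26,.26)))
    print('packA',rect(W,.04,.055,(.42,.59,.36,.46)))
    print('packB',rect(W,.04,.055,(.55,.66,.26,.36)))
    print('bottle',rect(W,.14,.18,(.45,.7,-.1,.1)),rect(W,.12,.18,(.45,.7,-.1,.13)))
    g=p['image'].astype(int)
    dk=(g.sum(-1)<110)
    m=dk&(W[...,2]<.015)&(abs(W[...,0]-.487)<.12)&(abs(W[...,1]+.36)<.13)
    P=W[m]; print('mat',cv2.minAreaRect((P[:,:2]*1000).astype(np.float32)),np.median(P,0))
    wt=(g.min(-1)>150)&(W[...,2]>.13); Q=W[wt]; print('white',np.median(Q,0),len(Q))
    bk=(g.max(-1)<90)&(W[...,2]>.122)&(abs(W[...,0]-.55)<.15)&(abs(W[...,1])<.15); Q=W[bk]; print('cap',np.median(Q,0),len(Q))
    # recess
    m=(W[...,2]<.095)&(W[...,2]>.06)&(abs(W[...,0]-.52)<.1)&(abs(W[...,1])<.08);P=W[m]
    print('recess',cv2.minAreaRect((P[:,:2]*1000).astype(np.float32)),np.median(P,0),len(P))
    for r in look_for(p,'block_a'): print(r)
E
```

```text
scene
deck (array([554.4, -20.2]), array([356.7, 267. ]), -86.5, 110.4, 9267)
packA (array([507.7, 413. ]), array([111.7,  47.3]), -9.3, 46.1, 419)
packB (array([609.5, 312.9]), array([109.8,  46.7]), -11.0, 46.4, 492)
bottle (array([576. ,   2.7]), array([127.5,  53.2]), 84.0, 158.7, 870) (array([576. ,   2.6]), array([127.7,  53.2]), 84.0, 156.1, 1145)
mat ((489.06390380859375, -362.8753662109375), (118.2193374633789, 120.85696411132812), 13.736481666564941) [ 0.47913335 -0.39926476  0.00469361]
white [ 0.5786918  -0.01510873  0.15971688] 685
cap [0.58930281 0.05150507 0.14472964] 101
recess ((495.6383056640625, -19.151187896728516), (72.99256896972656, 81.96881866455078), 6.410643577575684) [ 0.46550791 -0.02741013  0.08359345] 202
top
deck (array([554.6, -18.4]), array([356.7, 262.8]), -86.5, 109.2, 10864)
packA (array([506.3, 415.9]), array([111.5,  48.6]), -10.4, 45.3, 665)
packB (array([609.3, 315.1]), array([107.5,  45. ]), -11.8, 45.5, 586)
bottle (array([573.5,   4.9]), array([130.1,  51.2]), 83.3, 158.3, 939) (array([573.5,   4.9]), array([130. ,  51.4]), 83.1, 157.9, 1038)
mat ((487.9278259277344, -359.60235595703125), (126.185791015625, 127.86817169189453), 11.72021484375) [ 0.48712315 -0.35862015  0.0029738 ]
white [ 0.57191241 -0.00899849  0.15913807] 691
cap [0.56479436 0.04170965 0.14343452] 254
recess ((490.94415283203125, 2.2276535034179688), (137.51422119140625, 156.67239379882812), 3.3865299224853516) [ 0.49917813 -0.02158838  0.07940207] 916
{'pixel': [317.0, 197.1], 'confidence': 0.51}
```

```bash
cat >> h.py <<'E'
def Rzy(zd,yd):
    z=np.array(zd,float);z/=np.linalg.norm(z); y=np.array(yd,float); y-=z*(y@z); y/=np.linalg.norm(y)
    return np.stack([np.cross(y,z),y,z],1)
def go(g,R,s=None,back=19):
    """row turn+shift taking the tool so that the grasp point is at g (mm, world)"""
    s=s or manip.sense(); R0=Rn.from_quat(s['eef_rot']).as_matrix()
    tcp=np.array(g,float)+R[:,2]*back
    d=R0.T@(tcp-np.array(s['tool_pos'])*1000); rv=np.degrees(Rn.from_matrix(R0.T@R).as_rotvec())
    print(np.round(np.r_[rv,d],1).tolist(),'rows>=',round(max(np.linalg.norm(d)/62.5,np.linalg.norm(rv)/10.7),1))
def tip(s=None):
    s=s or manip.sense(); R=Rn.from_quat(s['eef_rot']).as_matrix()
    print('tcp',np.round(np.array(s['tool_pos'])*1000,1),'y',np.round(R[:,1],3),'z',np.round(R[:,2],3),'gap',round(s['finger_gap'],3),'grip',round(s['grip_force'],1),'F',np.round(s['contact_force'],1),'t',round(s['time_s'],1),'q',np.round(s['qpos'],2))
a=np.radians(83.5); b=np.array([np.cos(a),np.sin(a),0])
bn=np.array([np.sin(a),-np.cos(a),0]); foot=np.array([567.4,-60.8,135])
E
python3 - <<'E'
from h import *
t=np.radians(30)
R=Rzy(-b*np.sin(t)-np.array([0,0,np.cos(t)]),bn)
g=foot+58*b+[0,0,3]
go(g-R[:,2]*120,R);
E
```

```text
[19.8, -25.5, 73.8, -524.7, -324.3, 5.9] rows>= 9.9
```

Request:
{"name": "jog_arm", "arguments": {"steps": [[20, -25.5, 74, -525, -324, 6, 1], [20, -25.5, 74, -525, -324, 6, 1], [20, -25.5, 74, -525, -324, 6, 1], [20, -25.5, 74, -525, -324, 6, 1], [20, -25.5, 74, -525, -324, 6, 1], [20, -25.5, 74, -525, -324, 6, 1], [20, -25.5, 74, -525, -324, 6, 1], [20, -25.5, 74, -525, -324, 6, 1], [20, -25.5, 74, -525, -324, 6, 1], [20, -25.5, 74, -525, -324, 6, 1], [20, -25.5, 74, -525, -324, 6, 1], [20, -25.5, 74, -525, -324, 6, 1]]}}

```text
time_s: 2.7
tool_pos: [0.5796, 0.0472, 0.225]
eef_rot: [0.722, 0.641, -0.195, 0.171]
contact_force: [-0.5, 0.6, 0.2]
finger_gap: 1.002
grip_force: 0.0
```

Run:
```python
from h import *
tip()
t=np.radians(30)
R=Rzy(-b*np.sin(t)-np.array([0,0,np.cos(t)]),bn)
g=foot+58*b+[0,0,3]
s=manip.sense();p=snapshot('wrist');save(p,'w1');W=cloud(p,s)
print('bottle wrist',rect(W,.14,.18,(.45,.7,-.1,.1)))
go(g,R)
p=snapshot('top');save(p,'top2')
for o in('block_a','pack_a'):
  for r in look_for(p,o):print(o,r)
```

```text
tcp [579.6  47.2 225. ] y [ 0.993 -0.119 -0.002] z [-0.062 -0.498 -0.865] gap 1.002 grip 0.0 F [-0.5  0.6  0.2] t 2.7 q [ 0.3   0.45  1.43 -0.48  1.51  0.51]
bottle wrist (array([575.4,   4.2]), array([128.4,  50.1]), 82.9, 159.6, 6663)
[-0.3, 0.1, -0.2, -0.7, 0.9, 120.1] rows>= 1.9
pack_a {'pixel': [107.4, 194.0], 'confidence': 0.95}
pack_a {'pixel': [331.0, 185.4], 'confidence': 0.74}
```

View pics/top2.png

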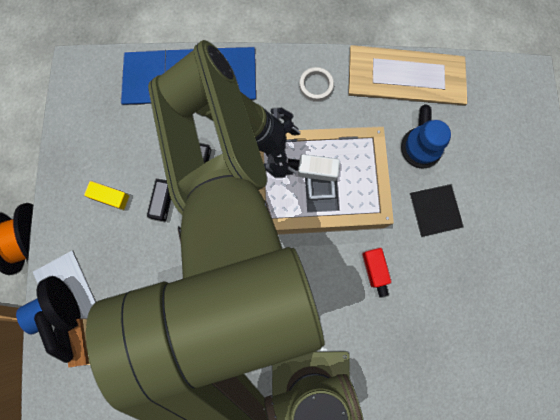

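The gripper is above the bottle at (320,167), and the mat at (436,209) is clear. I'll grasp now.

Request:
{"name": "jog_arm", "arguments": {"steps": [[0, 0, 0, 0, 0, 40, 1], [0, 0, 0, 0, 0, 80, 1], [0, 0, 0, 0, 0, 105, 1], [0, 0, 0, 0, 0, 120, 1], [0, 0, 0, 0, 0, 120, 1], [0, 0, 0, 0, 0, 120, 0], [0, 0, 0, 0, 0, 120, 0], [0, 0, 0, 0, 0, 120, 0], [0, 0, 0, 0, 0, 120, 0], [0, 0, 0, 0, 0, 120, 0], [0, 0, 0, 0, 0, 120, 0], [0, 0, 0, 0, 0, 120, 0]]}}

```text
time_s: 4.4
tool_pos: [0.5733, -0.0119, 0.1227]
eef_rot: [0.722, 0.641, -0.194, 0.172]
contact_force: [-1.1, 4.1, 6.1]
finger_gap: 0.576
grip_force: 62.8
```

Run:
```python
from h import *
tip()
s=manip.sense()
up=np.array([0,0,1.])
t=np.radians(30)
R=Rzy(-b*np.sin(t)-up*np.cos(t),bn)
# lift 
R0=Rn.from_quat(s['eef_rot']).as_matrix()
print('lift150 in tool', np.round(R0.T@np.array([0,0,150]),1))
# after lift to mat hover
for az in (90,53,20):
    h=np.array([np.cos(np.radians(az)),np.sin(np.radians(az)),0])
    zd=h*np.cos(t)-up*np.sin(t); yd=np.cross(h,up) # y: from bn=X with h=Y: X = Y x Z
    go([488.5,-361,260],Rzy(zd,yd))
```

```text
tcp [573.3 -11.9 122.7] y [ 0.993 -0.118  0.   ] z [-0.059 -0.498 -0.865] gap 0.576 grip 62.8 F [-1.1  4.1  6.1] t 4.4 q [ 0.21  0.52  1.6  -0.52  1.25  0.56]
lift150 in tool [ -75.2    0.  -129.8]
[2.0, 90.0, -7.3, -358.6, -45.0, 60.0] rows>= 8.4
[-8.6, 87.8, 32.4, -360.4, -34.7, 61.0] rows>= 8.8
[-17.9, 80.0, 67.2, -366.3, -28.3, 64.5] rows>= 9.9
```

Request:
{"name": "jog_arm", "arguments": {"steps": [[0, 0, 0, -20, 0, -35, 0], [0, 0, 0, -50, 0, -86, 0], [0, 0, 0, -75, 0, -130, 0], [-9, 88, 32, -360, -35, 61, 0], [-9, 88, 32, -360, -35, 61, 0], [-9, 88, 32, -360, -35, 61, 0], [-9, 88, 32, -360, -35, 61, 0], [-9, 88, 32, -360, -35, 61, 0], [-9, 88, 32, -360, -35, 61, 0], [-9, 88, 32, -360, -35, 61, 0], [-9, 88, 32, -360, -35, 61, 0], [-9, 88, 32, -360, -35, 61, 0]]}}

```text
time_s: 5.9
tool_pos: [0.4967, -0.3499, 0.2479]
eef_rot: [0.773, 0.387, 0.45, -0.223]
contact_force: [0.0, 1.0, -4.6]
finger_gap: 0.578
grip_force: 63.8
```

```bash
cat > place.py <<'E'
from h import *
tip()
s=manip.sense()
up=np.array([0,0,1.])
t=np.radians(30)
h=np.array([np.cos(np.radians(53)),np.sin(np.radians(53)),0])
R=Rzy(h*np.cos(t)-up*np.sin(t),np.cross(h,up))
go([488.5,-361,260],R);go([488.5,-361,64],R)
ps=[snapshot('scene'),snapshot('top')]
for p in ps:
    W=cloud(p); g=p['image'].astype(int)
    m=(g.min(-1)>120)&(W[...,2]>.1)&(abs(W[...,0]-.488)<.1)&(abs(W[...,1]+.361)<.1)
    if m.sum()>5: print(m.sum(),'white lo/med/hi',np.round(np.percentile(W[m],[3,50,97],axis=0)*1000))
save(ps[0],'s3');
E
python3 place.py
```

```text
tcp [ 496.7 -349.9  247.9] y [ 0.799 -0.601  0.003] z [ 0.523  0.693 -0.496] gap 0.578 grip 63.8 F [ 0.   1.  -4.6] t 5.9 q [-1.17  0.6   1.47  0.86  1.72 -0.7 ]
[0.0, -0.3, 0.1, 3.6, 0.1, 1.0] rows>= 0.1
[0.0, -0.3, 0.1, -166.6, -0.3, 98.2] rows>= 3.1
1063 white lo/med/hi [[ 414. -446.  208.]
 [ 506. -354.  270.]
 [ 521. -329.  307.]]
321 white lo/med/hi [[ 395. -458.  262.]
 [ 475. -352.  293.]
 [ 514. -332.  358.]]
```

View pics/s3.png

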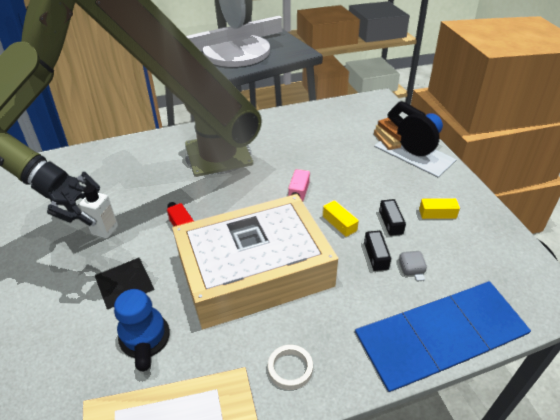

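The scene view shows the bottle held upright at (97,213), cap up. It also shows no cork block anywhere, only the two dark packs at (391,216) and (377,250).

Request:
{"name": "jog_arm", "arguments": {"steps": [[0, -0.3, 0, -50, 0, 31, 0], [0, -0.3, 0, -100, 0, 60, 0], [0, -0.3, 0, -140, 0, 83, 0], [0, -0.3, 0, -155, 0, 91.5, 0], [0, -0.3, 0, -160, 0, 94.5, 0], [0, -0.3, 0, -163, 0, 96.2, 0], [0, -0.3, 0, -165, 0, 97.3, 0], [0, -0.3, 0, -165, 0, 97.3, 0]]}}

```text
time_s: 7.0
tool_pos: [0.5001, -0.3472, 0.0589]
eef_rot: [0.774, 0.39, 0.447, -0.221]
contact_force: [0.9, -0.0, -4.3]
finger_gap: 0.577
grip_force: 63.8
```

```bash
cat > mat.py <<'E'
from h import *
tip()
for n in('scene','top'):
    p=snapshot(n);W=cloud(p);g=p['image'].astype(int)
    m=(g.min(-1)>120)&(W[...,2]>.01)&(W[...,2]<.108)&(abs(W[...,0]-.488)<.06)&(abs(W[...,1]+.361)<.06)
    if m.sum()>5: print(n,m.sum(),'white lo/med/hi',np.round(np.percentile(W[m],[2,50,98],axis=0)*1000).tolist())
    m=(W[...,2]>.115)&(abs(W[...,0]-.488)<.05)&(abs(W[...,1]+.361)<.05)&(g.max(-1)<80)
    if m.sum()>5: print(n,m.sum(),'cap',np.round(np.percentile(W[m],[2,50,98],axis=0)*1000).tolist())
E
python3 mat.py
```

```text
tcp [ 500.1 -347.2   58.9] y [ 0.801 -0.598  0.007] z [ 0.52   0.691 -0.503] gap 0.577 grip 63.8 F [ 0.9 -0.  -4.3] t 7.0 q [-1.16  0.83  1.58  0.85  1.48 -0.95]
scene 628 white lo/med/hi [[489.0, -386.0, 20.0], [512.0, -350.0, 74.0], [525.0, -326.0, 108.0]]
scene 225 cap [[440.0, -410.0, 115.0], [491.0, -363.0, 127.0], [507.0, -345.0, 142.0]]
top 122 white lo/med/hi [[462.0, -378.0, 76.0], [481.0, -344.0, 106.0], [520.0, -326.0, 108.0]]
top 179 cap [[439.0, -410.0, 115.0], [483.0, -358.0, 131.0], [503.0, -341.0, 141.0]]
```

Request:
{"name": "jog_arm", "arguments": {"steps": [[0, 0, 0, -2, 0, 1.2, 0], [0, 0, 0, -3.5, 0, 2, 0], [0, 0, 0, -5, 0, 2.9, 0], [0, 0, 0, -5.5, 0, 3.2, 0], [0, 0, 0, -5.5, 0, 3.2, 0]]}}

```text
time_s: 7.72
tool_pos: [0.4999, -0.3468, 0.0538]
eef_rot: [0.773, 0.389, 0.448, -0.222]
contact_force: [-3.7, -1.7, 6.6]
finger_gap: 0.574
grip_force: 65.1
```

```bash
python3 mat.py
```

```text
tcp [ 499.9 -346.8   53.8] y [ 0.801 -0.598  0.006] z [ 0.521  0.692 -0.499] gap 0.574 grip 65.1 F [-3.7 -1.7  6.6] t 7.7 q [-1.16  0.84  1.58  0.86  1.48 -0.96]
scene 731 white lo/med/hi [[485.0, -386.0, 15.0], [510.0, -350.0, 77.0], [524.0, -326.0, 106.0]]
scene 162 cap [[440.0, -409.0, 116.0], [495.0, -359.0, 130.0], [506.0, -344.0, 137.0]]
top 194 white lo/med/hi [[462.0, -379.0, 76.0], [484.0, -346.0, 102.0], [520.0, -326.0, 107.0]]
top 142 cap [[439.0, -410.0, 115.0], [487.0, -355.0, 131.0], [502.0, -341.0, 137.0]]
```

Request:
{"name": "jog_arm", "arguments": {"steps": [[0, 0, 0, -5.5, 0, 3.2, 0.8], [0, 0, 0, -5.5, 0, 3.2, 1], [0, 0, 0, -5.5, 0, 3.2, 1], [0, 0, 0, -5.5, 0, 3.2, 1], [0, 0, 0, -5.5, 0, 3.2, 1], [0, 0, 0, -5.5, 0, -20, 1], [0, 0, 0, -5.5, 0, -60, 1], [0, 0, 0, -5.5, 0, -110, 1], [0, 0, 0, 40, 0, -150, 1], [0, 0, 0, 90, 0, -180, 1], [0, 0, 0, 90, 0, -180, 1]]}}

```text
time_s: 9.2
tool_pos: [0.4327, -0.4379, 0.2254]
eef_rot: [0.775, 0.392, 0.447, -0.216]
contact_force: [0.5, -0.7, -0.4]
finger_gap: 0.996
grip_force: 0.0
```

```bash
python3 mat.py
python3 - <<'E'
from h import *
# refined deck frame & ring
W=[cloud(snapshot(n)) for n in('scene','top')]
for w in W:
    print('deck',rect(w,.105,.118,(.35,.8,-.26,.26)))
p=snapshot('top')
for o in ('ring_bar','ring','hatch_edge'):
    for r in look_for(p,o): print(o,r)
cy=np.radians(3.5);ex=np.array([np.cos(cy),np.sin(cy),0]);ey=np.array([-np.sin(cy),np.cos(cy),0])
D=np.array([554.5,-19.3,0])
w=W[1]*1000-D; L=np.stack([w@ex,w@ey,w[...,2]],-1)
for lo,hi in((74,92),(98,107)):
  m=(L[...,2]>lo)&(L[...,2]<hi)&(abs(L[...,0])<95)&(abs(L[...,1])<60)
  print(lo,m.sum(),np.percentile(L[m],[2,50,98],axis=0).round(0).tolist())
save(p,'top4'); cv2.imwrite('pics/ringcrop.png',cv2.resize(p['image'][120:240,240:400,::-1],(800,600),interpolation=2))
up=np.array([0,0,1.]);
E
```

```text
tcp [ 432.7 -437.9  225.4] y [ 0.8   -0.599  0.015] z [ 0.523  0.685 -0.507] gap 0.996 grip 0.0 F [ 0.5 -0.7 -0.4] t 9.2 q [-1.3   0.68  1.35  0.79  1.81 -0.76]
scene 760 white lo/med/hi [[485.0, -387.0, 15.0], [509.0, -352.0, 73.0], [524.0, -327.0, 106.0]]
scene 118 cap [[482.0, -369.0, 116.0], [500.0, -356.0, 132.0], [508.0, -345.0, 138.0]]
top 182 white lo/med/hi [[464.0, -381.0, 98.0], [487.0, -347.0, 102.0], [520.0, -327.0, 106.0]]
top 105 cap [[479.0, -366.0, 118.0], [491.0, -351.0, 132.0], [504.0, -341.0, 136.0]]
deck (array([553.6, -20.2]), array([356.6, 268.2]), -86.5, 110.4, 10004)
deck (array([554.7, -18.3]), array([356.4, 262.7]), -86.6, 109.2, 11708)
ring_bar {'pixel': [319.6, 171.7], 'confidence': 0.72}
ring {'pixel': [310.3, 187.5], 'confidence': 0.8}
hatch_edge {'pixel': [318.3, 178.2], 'confidence': 0.78}
hatch_edge {'pixel': [319.9, 179.4], 'confidence': 0.46}
hatch_edge {'pixel': [442.0, 206.7], 'confidence': 0.38}
hatch_edge {'pixel': [425.6, 143.2], 'confidence': 0.34}
74 929 [[-84.0, -41.0, 75.0], [-38.0, -1.0, 79.0], [18.0, 39.0, 87.0]]
98 547 [[-91.0, -58.0, 99.0], [4.0, -4.0, 106.0], [90.0, 57.0, 107.0]]
```

View pics/top4.png

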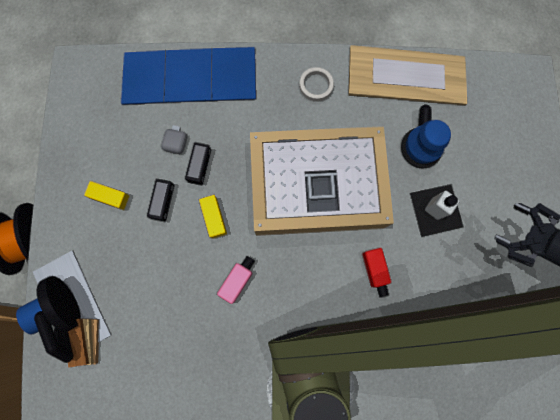

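The bottle stands upright on the mat with its cap at (450,200). The hatch is now clear, and the ring recess is at (321,188). Next I'll hover above the ring.

```bash
cat >> h.py <<'E'
cy=np.radians(3.5);ex=np.array([np.cos(cy),np.sin(cy),0]);ey=np.array([-np.sin(cy),np.cos(cy),0]);up=np.array([0,0,1.])
D=np.array([554.3,-19.2,0])
def dk(x,y,z): return D+ex*x+ey*y+up*z
def Rd(lean=0): # tool down, leaning to +x by lean deg, closing along deck x
    t=np.radians(lean); return Rzy(-up*np.cos(t)-ex*np.sin(t),ex)
def bar(phi,al):
    p,a=np.radians([phi,al]); x=-92-58*np.cos(p); z=-7+58*np.sin(p)
    return dk(100+x*np.cos(a)+z*np.sin(a),0,110-x*np.sin(a)+z*np.cos(a))
E
python3 - <<'E'
from h import *
go(bar(0,0)+[0,0,150],Rd())
E
```

```text
[21.1, -57.3, -36.4, 200.4, -189.3, 314.9] rows>= 6.7
```

Request:
{"name": "jog_arm", "arguments": {"steps": [[0, 0, 0, 55, 1, -33, 1], [0, 0, 0, 112, 2, -66, 1], [21, -57, -36.5, 200, -189, 315, 0.4], [21, -57, -36.5, 200, -189, 315, 0.4], [21, -57, -36.5, 200, -189, 315, 0.4], [21, -57, -36.5, 200, -189, 315, 0.4], [21, -57, -36.5, 200, -189, 315, 0.4], [21, -57, -36.5, 200, -189, 315, 0.4], [21, -57, -36.5, 200, -189, 315, 0.4], [21, -57, -36.5, 200, -189, 315, 0.4], [21, -57, -36.5, 200, -189, 315, 0.4], [21, -57, -36.5, 200, -189, 315, 0.4]]}}

```text
time_s: 11.1
tool_pos: [0.5046, -0.0249, 0.2336]
eef_rot: [0.686, 0.727, 0.002, 0.001]
contact_force: [-0.1, 0.0, -0.2]
finger_gap: 0.398
grip_force: 0.0
```

Run:
```python
from h import *
tip(); go(bar(0,0)+[0,0,5],Rd())
s=manip.sense();p=snapshot('wrist');save(p,'w5');W=cloud(p,s)*1000-D
L=np.stack([W@ex,W@ey,W[...,2]],-1)
for lo,hi in((74,88),(98,107.5),(107.5,114)):
  m=(L[...,2]>lo)&(L[...,2]<hi)&(abs(L[...,0])<95)&(abs(L[...,1])<60)
  if m.sum(): print(lo,m.sum(),np.percentile(L[m],[1,50,99],axis=0).round(1).tolist())
# bar column profile at y~0
m=(abs(L[...,1])<15)&(L[...,2]>60)
for x in range(-95,30,5):
    k=m&(abs(L[...,0]-x)<2.5)
    if k.sum(): print(x,round(float(np.median(L[...,2][k])),1),end='; ')
```

```text
tcp [504.6 -24.9 233.6] y [0.998 0.058 0.005] z [ 0.005  0.002 -1.   ] gap 0.398 grip 0.0 F [-0.1  0.  -0.2] t 11.1 q [-0.13  0.2   1.65  0.    1.29 -0.19]
[0.3, -0.1, -0.1, 2.5, -0.8, 144.6] rows>= 2.3
74 6107 [[-89.1, -43.8, 78.9], [-40.6, -2.8, 80.5], [19.2, 35.7, 86.7]]
98 2277 [[-89.3, -44.2, 98.3], [-16.1, -10.3, 106.1], [19.4, 37.8, 107.5]]
107.5 16162 [[-93.8, -59.1, 107.7], [32.0, 11.0, 110.5], [93.6, 59.3, 112.3]]
-95 307.0; -90 291.3; -85 288.4; -80 280.0; -75 290.4; -70 302.3; -65 308.8; -60 317.7; -55 316.8; -50 317.4; -45 317.0; -40 317.7; -35 316.1; -30 291.9; -25 292.3; -20 277.7; -15 288.4; -10 291.3; -5 305.4; 0 313.9; 5 315.1; 10 320.5; 15 326.3; 20 102.5; 25 110.5;
```

View pics/w5.png

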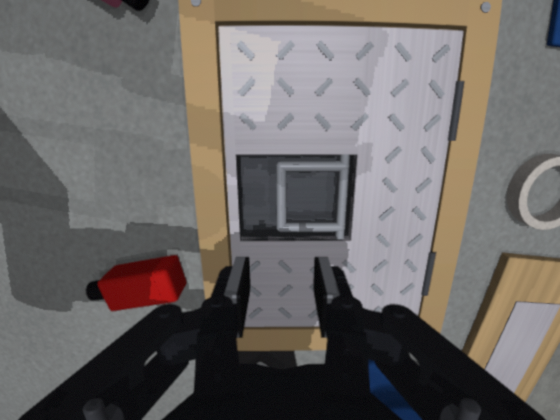

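The wrist view shows the ring folded flat, with its bar at the left end of the D at (282,197) and the fingers lined up with it. I'll descend astride the bar and close.

Request:
{"name": "jog_arm", "arguments": {"steps": [[0.3, 0, 0, 3, -0.5, 50, 0.4], [0.3, 0, 0, 3, -0.5, 100, 0.4], [0.3, 0, 0, 3, -0.5, 125, 0.4], [0.3, 0, 0, 3, -0.5, 140, 0.4], [0.3, 0, 0, 3, -0.5, 145, 0.4], [0.3, 0, 0, 3, -0.5, 145, 0.2], [0.3, 0, 0, 3, -0.5, 145, 0], [0.3, 0, 0, 3, -0.5, 145, 0], [0.3, 0, 0, 3, -0.5, 145, 0], [0.3, 0, 0, 3, -0.5, 145, 0], [0.3, 0, 0, 3, -0.5, 145, 0]]}}

```text
time_s: 12.52
tool_pos: [0.5044, -0.0204, 0.0896]
eef_rot: [0.685, 0.729, -0.0, 0.0]
contact_force: [-3.9, -4.7, 3.9]
finger_gap: 0.074
grip_force: 58.7
```

Run:
```python
from h import *
tip()
for ph in (0,15,30,45,60,75,90): d=bar(ph,0)-bar(0,0); print(ph,d.round(1), 'tool y',round(d@ex,1),'tool z',round(-d[2],1))
```

```text
tcp [504.4 -20.4  89.6] y [0.998 0.063 0.   ] z [ 0. -0. -1.] gap 0.074 grip 58.7 F [-3.9 -4.7  3.9] t 12.5 q [-0.12  0.37  1.84 -0.    0.94 -0.19]
0 [0. 0. 0.] tool y 0.0 tool z -0.0
15 [ 2.   0.1 15. ] tool y 2.0 tool z -15.0
30 [ 7.8  0.5 29. ] tool y 7.8 tool z -29.0
45 [17.  1. 41.] tool y 17.0 tool z -41.0
60 [28.9  1.8 50.2] tool y 29.0 tool z -50.2
75 [42.9  2.6 56. ] tool y 43.0 tool z -56.0
90 [57.9  3.5 58. ] tool y 58.0 tool z -58.0
```

Request:
{"name": "jog_arm", "arguments": {"steps": [[0, 0, 0, 0, 0.5, -8, 0], [0, 0, 0, 0, 2, -15, 0], [0, 0, 0, 0, 4.5, -22, 0], [0, 0, 0, 0, 8, -29, 0], [0, 0, 0, 0, 12, -35.5, 0], [0, 0, 0, 0, 17, -41, 0], [0, 0, 0, 0, 23, -46, 0], [0, 0, 0, 0, 29, -50, 0], [0, 0, 0, 0, 36, -53.5, 0], [0, 0, 0, 0, 43, -56, 0], [0, 0, 0, 0, 50.5, -57.5, 0], [0, 0, 0, 0, 56, -58, 0]]}}

```text
time_s: 14.02
tool_pos: [0.5605, -0.017, 0.1499]
eef_rot: [0.685, 0.729, 0.0, 0.001]
contact_force: [-7.2, -5.6, 15.3]
finger_gap: 0.078
grip_force: 61.2
```

Run:
```python
from h import *
tip()
s=manip.sense()
R0=Rn.from_quat(s['eef_rot']).as_matrix()
g0=np.array(s['tool_pos'])*1000-19*R0[:,2]
print('g',g0,'bar expected',bar(90,0))
p=snapshot('scene'); save(p,'s6'); cv2.imwrite('pics/s6c.png',cv2.resize(p['image'][140:330,150:370,::-1],(660,570)))
for al in range(0,91,8):
    lean=al*0.33
    R=Rd(lean); d=bar(90,al)-bar(90,0)+19*(R[:,2]-Rd()[:,2])
    d=Rd().T@d
    print(al,np.round([lean,d[0],d[1],d[2]],1).tolist())
```

```text
tcp [560.5 -17.  149.9] y [0.998 0.063 0.001] z [ 0.001 -0.    -1.   ] gap 0.078 grip 61.2 F [-7.2 -5.6 15.3] t 14.0 q [-0.11  0.36  1.65 -0.    1.13 -0.17]
g [560.46433362 -16.98289139 168.90131296] bar expected [562.28507839 -18.71161168 161.        ]
0 [0.0, 0.0, 0.0, 0.0]
8 [2.6, 0.0, 7.1, -12.3]
16 [5.3, 0.0, 15.9, -23.5]
24 [7.9, 0.0, 26.1, -33.2]
32 [10.6, 0.0, 37.5, -41.3]
40 [13.2, 0.0, 50.0, -47.7]
48 [15.8, 0.0, 63.2, -52.2]
56 [18.5, 0.0, 76.8, -54.8]
64 [21.1, -0.0, 90.7, -55.3]
72 [23.8, 0.0, 104.4, -53.9]
80 [26.4, 0.0, 117.8, -50.4]
88 [29.0, 0.0, 130.5, -45.1]
```

View pics/s6c.png

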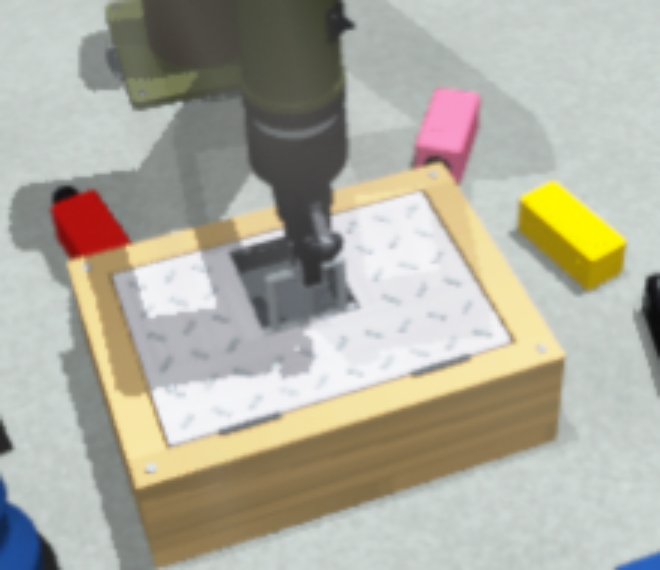

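The ring stands upright at (305,275) in the crop with the bar held and the hatch still flush. I'll lift along the arc about the hinge.

Request:
{"name": "jog_arm", "arguments": {"steps": [[1.3, 0, 0, 0, 3.5, -6.5, 0], [2.6, 0, 0, 0, 7, -12.5, 0], [4, 0, 0, 0, 11, -18, 0], [5.3, 0, 0, 0, 16, -23.5, 0], [6.6, 0, 0, 0, 21, -28.5, 0], [7.9, 0, 0, 0, 26, -33, 0], [9.2, 0, 0, 0, 31.5, -37.5, 0], [10.6, 0, 0, 0, 37.5, -41.3, 0], [12, 0, 0, 0, 44, -44.8, 0], [13.2, 0, 0, 0, 50, -47.7, 0], [14.5, 0, 0, 0, 57, -50.3, 0], [15.8, 0, 0, 0, 63, -52.2, 0]]}}

```text
time_s: 15.58
tool_pos: [0.618, -0.0135, 0.198]
eef_rot: [0.678, 0.721, -0.105, -0.099]
contact_force: [-11.9, -5.2, -3.9]
finger_gap: 0.074
grip_force: 59.0
```

Run:
```python
from h import *
tip()
p=snapshot('scene'); save(p,'s7'); 
W=cloud(p)*1000-D; L=np.stack([W@ex,W@ey,W[...,2]],-1)
# hatch plane fit: points z>125 away from gripper
m=(L[...,2]>125)&(L[...,2]<320)&(abs(L[...,1])>60)&(abs(L[...,1])<140)&(L[...,0]>-110)&(L[...,0]<110)
P=L[m]; print(m.sum()); 
x=P[:,0]-100; z=P[:,2]-110; print('alpha',np.degrees(np.median(np.arctan2(z,-x))))
al0=48
s=manip.sense();R0=Rn.from_quat(s['eef_rot']).as_matrix()
for al in range(48,95,6):
    R=Rd(al*.33); d=bar(90,al)-bar(90,al0)+19*(R[:,2]-Rd(al0*.33)[:,2]); d=R0.T@d
    print(al,np.round([(al-al0)*.33,*d],1).tolist())
```

```text
tcp [618.  -13.5 198. ] y [ 0.956  0.059 -0.286] z [-0.285 -0.017 -0.958] gap 0.074 grip 59.0 F [-11.9  -5.2  -3.9] t 15.6 q [-0.07  0.55  1.23 -0.04  1.66 -0.13]
4479
alpha 40.71398528668805
48 [0.0, 0.0, 0.0, 0.0]
54 [2.0, -0.0, 9.2, -4.9]
60 [4.0, -0.0, 18.9, -8.8]
66 [5.9, -0.0, 28.9, -11.6]
72 [7.9, -0.0, 39.1, -13.3]
78 [9.9, -0.0, 49.5, -13.8]
84 [11.9, -0.0, 59.8, -13.3]
90 [13.9, -0.1, 70.0, -11.6]
```

Request:
{"name": "jog_arm", "arguments": {"steps": [[1, 0, 0, 0, 4.5, -2.5, 0], [2, 0, 0, 0, 9, -5, 0], [3, 0, 0, 0, 14, -7, 0], [4, 0, 0, 0, 19, -9, 0], [5, 0, 0, 0, 24, -10.3, 0], [6, 0, 0, 0, 29, -11.6, 0], [7, 0, 0, 0, 34, -12.6, 0], [8, 0, 0, 0, 39, -13.3, 0], [9, 0, 0, 0, 44, -13.7, 0], [10, 0, 0, 0, 49.5, -13.8, 0], [11, 0, 0, 0, 55, -13.6, 0], [12, 0, 0, 0, 60, -13.3, 0]]}}

```text
time_s: 17.12
tool_pos: [0.6818, -0.0097, 0.197]
eef_rot: [0.664, 0.706, -0.178, -0.167]
contact_force: [-8.7, -4.5, 2.9]
finger_gap: 0.073
grip_force: 58.9
```

```bash
cat > hatch.py <<'E'
from h import *
tip()
for n in('scene','top'):
    p=snapshot(n); save(p,n+'_h')
    W=cloud(p)*1000-D; L=np.stack([W@ex,W@ey,W[...,2]],-1)
    m=(L[...,2]>120)&(L[...,2]<330)&(abs(L[...,1])>70)&(abs(L[...,1])<140)&(L[...,0]>-110)&(L[...,0]<160)
    P=L[m]; print(n,m.sum(),'max z',P[:,2].max() if len(P) else None)
    if m.sum()>50:
        x=P[:,0]-100; z=P[:,2]-110; print('alpha',np.round(np.percentile(np.degrees(np.arctan2(z,-x)),[10,50,90]),1))
E
python3 hatch.py
```

```text
tcp [681.8  -9.7 197. ] y [ 0.879  0.054 -0.473] z [-0.473 -0.029 -0.881] gap 0.073 grip 58.9 F [-8.7 -4.5  2.9] t 17.1 q [-0.05  0.76  0.87 -0.06  2.   -0.12]
scene 2926 max z 307.3237570019382
alpha [74.3 77.1 78.5]
top 16 max z 305.7667743914282
```

View pics/scene_h.png

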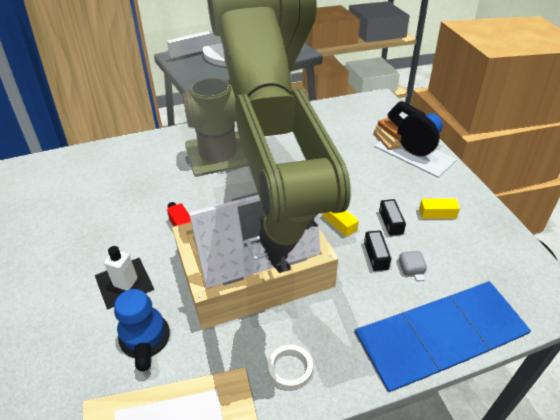

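The hatch is at about 78° and the bar is still held. I'll go about 11° further, then release and back off up and away.

Request:
{"name": "jog_arm", "arguments": {"steps": [[1, 0, 0, 0, 5, 1, 0], [2, 0, 0, 0, 10, 2, 0], [3, 0, 0, 0, 16, 3.3, 0], [4, 0, 0, 0, 22, 5, 0], [4, 0, 0, 0, 22, 5, 0], [4, 0, 0, 0, 22, 5, 0.4], [4, 0, 0, 0, 22, 5, 0.4], [4, 0, 0, 0, 22, 5, 0.4], [4, 0, 0, 0, 22, -30, 0.4], [4, 0, 0, 0, 22, -80, 0.4], [4, 0, 0, 0, 22, -130, 0.4], [4, 0, 0, 0, 22, -160, 0.4]]}}

```text
time_s: 18.73
tool_pos: [0.7655, -0.0028, 0.3214]
eef_rot: [0.659, 0.702, -0.197, -0.186]
contact_force: [-10.8, 0.5, 9.7]
finger_gap: 0.401
grip_force: 0.0
```

```bash
python3 hatch.py
```

```text
tcp [765.5  -2.8 321.4] y [ 0.851  0.054 -0.522] z [-0.521 -0.032 -0.853] gap 0.401 grip 0.0 F [-10.8   0.5   9.7] t 18.7 q [-0.03  0.98  0.14 -0.09  2.57 -0.16]
scene 2220 max z 312.3027402561474
alpha [88.3 90.8 91.8]
top 518 max z 312.32724909903243
alpha [80.4 86.6 89.4]
```

The hatch stands at about 90°. Now I'll move over to the packs.

```bash
cat >> h.py <<'E'
def Ry(ang): # tool down with closing axis at ang deg
    t=np.radians(ang); return Rzy(-up,[np.cos(t),np.sin(t),0])
def packs():
    ps=[snapshot('scene'),snapshot('top')]
    for p in ps:
        W=cloud(p)
        for r in silhouettes(p,'pack_a'):
            k=r['region']&(W[...,2]>.035)
            if k.sum()<50: continue
            rgb=np.median(p['image'][k],0)
            V=W.copy(); V[~k]=np.nan
            print(round(r['confidence'],2),rgb,rect(V,.038,.055,(.2,.9,.1,.8)))
E
python3 - <<'E'
from h import *
packs()
go([640,180,360],Ry(60)); go([609.4,314,200],Ry(79))
E
```

```text
0.88 [255. 253.   0.] (array([519.2, 565.8]), array([109. ,  53.4]), 72.0, 46.2, 436)
0.85 [254. 250.   0.] (array([488.3, 271.1]), array([60. , 44.9]), 18.5, 45.9, 201)
0.84 [128. 133. 136.] (array([611.7, 312. ]), array([109.7,  45.5]), -11.4, 46.1, 530)
0.58 [112. 117. 122.] (array([508.7, 411.8]), array([111.3,  47. ]), -10.1, 46.1, 421)
0.93 [224. 212.  14.] (array([519.5, 568.4]), array([114.8,  47.1]), 71.6, 45.4, 645)
0.79 [224. 218.  27.] (array([461.1, 268.9]), array([110.4,  46.8]), 18.0, 45.1, 699)
0.61 [106. 107. 113.] (array([610.9, 315.5]), array([110.7,  44.9]), -10.8, 45.2, 618)
0.59 [109.  110.  117.5] (array([506.1, 416.4]), array([110.3,  49.3]), -10.8, 45.3, 662)
[-28.7, -15.4, -55.0, 190.7, -108.9, 42.1] rows>= 6.0
[-26.6, -20.6, -73.4, 326.3, -44.7, 190.5] rows>= 7.5
```

Request:
{"name": "jog_arm", "arguments": {"steps": [[-10, -5, -18, 30, -40, -15, 1], [-29, -15.5, -55, 191, -109, 42, 1], [-29, -15.5, -55, 191, -109, 42, 1], [-29, -15.5, -55, 191, -109, 42, 1], [-29, -15.5, -55, 191, -109, 42, 1], [-26.5, -20.5, -73.5, 326, -45, 190, 1], [-26.5, -20.5, -73.5, 326, -45, 190, 1], [-26.5, -20.5, -73.5, 326, -45, 190, 1], [-26.5, -20.5, -73.5, 326, -45, 190, 1], [-26.5, -20.5, -73.5, 326, -45, 190, 1], [-26.5, -20.5, -73.5, 326, -45, 190, 1]]}}

```text
time_s: 20.4
tool_pos: [0.6109, 0.3132, 0.1843]
eef_rot: [0.096, 0.995, 0.001, 0.0]
contact_force: [-0.3, 0.2, 1.0]
finger_gap: 0.998
grip_force: 0.0
```

Run:
```python
from h import *
tip()
s=manip.sense();p=snapshot('wrist');W=cloud(p,s)
print(rect(W,.038,.055,(.5,.72,.24,.40)))
packs()
go([610.5,314,26],Ry(79))
```

```text
tcp [610.9 313.2 184.3] y [0.192 0.981 0.002] z [ 0.001  0.001 -1.   ] gap 0.998 grip 0.0 F [-0.3  0.2  1. ] t 20.4 q [ 0.41  0.49  1.32  0.    1.33 -0.97]
(array([584.1, 327. ]), array([168.3, 145.9]), -0.0, 46.5, 7280)
0.94 [90. 95. 98.] (array([612.3, 312.4]), array([111.4,  46.9]), -10.8, 46.4, 534)
0.86 [254. 250.   0.] (array([519.2, 565.5]), array([108.4,  50.1]), 73.1, 46.2, 421)
0.8 [252. 243.   0.] (array([464.6, 263.7]), array([108.8,  49.5]), 15.4, 46.2, 446)
0.79 [104. 108. 112.] (array([507. , 411.4]), array([115. ,  47.4]), -12.7, 46.2, 425)
0.68 [237. 227.  16.] (array([519.6, 568.4]), array([113.5,  47.5]), 71.4, 45.2, 652)
[0.1, -0.0, -0.0, -0.4, 0.8, 176.7] rows>= 2.8
```

Request:
{"name": "jog_arm", "arguments": {"steps": [[0, 0, 0, 0, 1, 60, 1], [0, 0, 0, 0, 1, 120, 1], [0, 0, 0, 0, 1, 160, 1], [0, 0, 0, 0, 1, 174, 1], [0, 0, 0, 0, 1, 174, 1], [0, 0, 0, 0, 1, 174, 0], [0, 0, 0, 0, 1, 174, 0], [0, 0, 0, 0, 1, 174, 0], [0, 0, 0, 0, 1, 174, 0], [0, 0, 0, 0, 1, 174, 0], [0, 0, 0, 0, 1, 120, 0], [0, 0, 0, 0, 1, 40, 0]]}}

```text
time_s: 22.15
tool_pos: [0.6073, 0.3141, 0.1241]
eef_rot: [0.095, 0.995, -0.001, -0.003]
contact_force: [1.3, 0.1, -2.5]
finger_gap: 0.529
grip_force: 62.9
```

Run:
```python
from h import *
tip()
go(dk(-22,50,230),Ry(93.5)); go(dk(-22,50,60),Ry(93.5))
```

```text
tcp [607.3 314.1 124.1] y [ 0.19   0.982 -0.002] z [-0.007 -0.001 -1.   ] gap 0.529 grip 62.9 F [ 1.3  0.1 -2.5] t 22.1 q [ 0.41  0.54  1.39  0.    1.21 -0.97]
[-0.1, -0.4, -14.5, 23.0, -294.5, -86.0] rows>= 4.9
[-0.1, -0.4, -14.5, 21.9, -294.1, 84.0] rows>= 4.9
```

Request:
{"name": "jog_arm", "arguments": {"steps": [[0, 0, 0, 0, 0, -60, 0], [0, 0, 0, 0, 0, -66, 0], [0, 0, -14.5, 26, -294, -66, 0], [0, 0, -14.5, 26, -294, -66, 0], [0, 0, -14.5, 26, -294, -66, 0], [0, 0, -14.5, 26, -294, -66, 0], [0, 0, -14.5, 26, -294, -66, 0], [0, 0, -14.5, 26, -294, -66, 0], [0, 0, -14.5, 26, -294, -66, 0], [0, 0, -14.5, 26, -294, -66, 0]]}}

```text
time_s: 23.4
tool_pos: [0.5277, 0.032, 0.1902]
eef_rot: [-0.032, 1.0, 0.001, -0.002]
contact_force: [0.1, 0.7, -3.0]
finger_gap: 0.53
grip_force: 63.8
```

```bash
cat > pl.py <<'E'
from h import *
import sys
x,y=map(float,sys.argv[1:])
tip()
p=snapshot('scene');save(p,'pl_s%d'%y)
W=cloud(snapshot('top'))*1000-D; L=np.stack([W@ex,W@ey,W[...,2]],-1)
m=(L[...,2]>10)&(L[...,2]<90)&(abs(L[...,0])<88)&(abs(L[...,1])<130)
print('locker z pct',np.percentile(L[...,2][m],[5,50,95]).round(1))
go(dk(x,y,51),Ry(93.5))
E
python3 pl.py -22 50
```

```text
tcp [527.7  32.  190.2] y [-0.063  0.998  0.001] z [-0.004  0.001 -1.   ] gap 0.53 grip 63.8 F [ 0.1  0.7 -3. ] t 23.4 q [-0.02  0.28  1.66  0.    1.21 -1.65]
locker z pct [19.5 23.2 27.1]
[0.1, -0.2, 0.1, -1.7, -3.0, 158.4] rows>= 2.5
```

View pics/pl_s50.png

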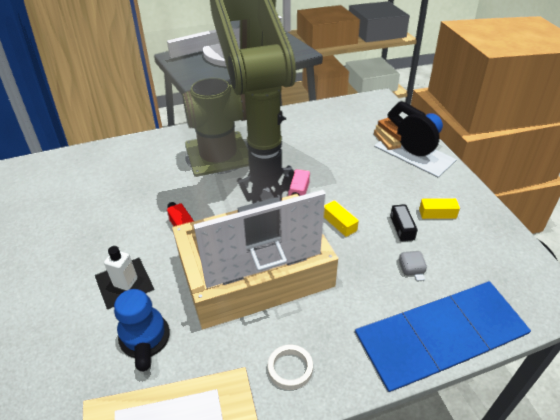

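The pack is held over the open locker and the hatch is upright. The other pack has been knocked, from (391,216) to (404,222), so I'll re-measure it before picking it.

Request:
{"name": "jog_arm", "arguments": {"steps": [[0, 0, 0, -1.5, -3, 50, 0], [0, 0, 0, -1.5, -3, 100, 0], [0, 0, 0, -1.5, -3, 135, 0], [0, 0, 0, -1.5, -3, 150, 0], [0, 0, 0, -1.5, -3, 155, 0], [0, 0, 0, -1.5, -3, 155, 0], [0, 0, 0, -1.5, -3, 155, 0.75], [0, 0, 0, -1.5, -3, 155, 0.75], [0, 0, 0, -1.5, -3, 155, 0.75], [0, 0, 0, -1.5, -3, 100, 0.75], [0, 0, 0, -1.5, -3, 30, 0.75], [0, 0, 0, -1.5, -3, -50, 1]]}}

```text
time_s: 25.0
tool_pos: [0.5291, 0.028, 0.2177]
eef_rot: [-0.031, 1.0, 0.0, -0.001]
contact_force: [1.0, -0.4, 0.0]
finger_gap: 0.937
grip_force: 0.0
```

Run:
```python
from h import *
tip();packs()
s=manip.sense();s['tool_pos']=np.array([.529,.035,.240])
go([508,414,200],Ry(79),s)
W=cloud(snapshot('top'))
print('in locker',rect(W,.06,.08,(.44,.64,-.13,.12)))
```

```text
tcp [529.1  28.  217.7] y [-0.062  0.998  0.001] z [-0.003  0.001 -1.   ] gap 0.937 grip 0.0 F [ 1.  -0.4  0. ] t 25.0 q [-0.03  0.26  1.62  0.    1.27 -1.66]
0.88 [254. 249.   0.] (array([463.8, 263.5]), array([111.8,  46.1]), 16.7, 46.0, 431)
0.86 [254. 249.   0.] (array([518.2, 565.9]), array([109.2,  54.6]), 70.3, 46.1, 422)
0.74 [140. 140. 144.] None
0.72 [107.  111.5 114. ] (array([540.4, 432.8]), array([114.4,  47.8]), -13.1, 46.1, 451)
0.25 [142. 140. 143.] (array([646.4, 116.3]), array([93.4, 56.5]), 30.9, 47.0, 81)
0.76 [108. 110. 118.] (array([536.7, 435.4]), array([109.9,  45.3]), -11.2, 45.4, 636)
0.67 [89. 90. 94.] None
0.55 [229. 224.  30.] (array([461.6, 269. ]), array([110.5,  46.7]), 17.7, 45.2, 698)
[0.0, 0.1, 14.5, -2.3, 379.5, 59.2] rows>= 6.1
in locker (array([557. ,  62.7]), array([165.9, 108.9]), 3.2, 69.3, 554)
```

Run:
```python
from h import *
s=manip.sense();s['tool_pos']=np.array([.529,.028,.240])
go([538.5,434,200],Ry(78),s)
```

```text
[0.0, -0.1, 15.5, -34.7, 404.6, 59.3] rows>= 6.6
```

Request:
{"name": "jog_arm", "arguments": {"steps": [[0, 0, 15.5, -35, 405, 0, 1], [0, 0, 15.5, -35, 405, 0, 1], [0, 0, 15.5, -35, 405, 0, 1], [0, 0, 15.5, -35, 405, 0, 1], [0, 0, 15.5, -35, 405, 0, 1], [0, 0, 15.5, -35, 405, 59, 1], [0, 0, 15.5, -35, 405, 59, 1], [0, 0, 15.5, -35, 405, 59, 1], [0, 0, 15.5, -35, 405, 59, 1], [0, 0, 15.5, -35, 405, 59, 1]]}}

```text
time_s: 26.5
tool_pos: [0.5395, 0.4331, 0.1572]
eef_rot: [0.105, 0.994, 0.0, -0.001]
contact_force: [0.6, -0.5, 0.6]
finger_gap: 1.002
grip_force: 0.0
```

Run:
```python
from h import *
tip();packs()
go([538.5,434,29],Ry(78))
W=cloud(snapshot('top'))*1000-D; L=np.stack([W@ex,W@ey,W[...,2]],-1)
m=(L[...,2]>60)&(L[...,2]<80)&(abs(L[...,0])<86)&(abs(L[...,1])<130)
print('locker pack',cv2.minAreaRect(L[m][:,:2].astype(np.float32)),np.percentile(L[m],[5,50,95],axis=0).round().tolist())
```

```text
tcp [539.5 433.1 157.2] y [ 0.208  0.978 -0.   ] z [-0.003  0.    -1.   ] gap 1.002 grip 0.0 F [ 0.6 -0.5  0.6] t 26.5 q [ 0.61  0.52  1.34  0.    1.28 -0.75]
0.85 [254. 247.   0.] (array([464.5, 265.8]), array([108.3,  48.8]), 17.1, 46.0, 447)
0.68 [80.5 84.  85.5] (array([538.2, 431.6]), array([111.9,  48.1]), -10.9, 46.0, 447)
0.66 [251. 239.   0.] (array([517.6, 564.9]), array([107.4,  51.6]), 72.3, 46.1, 415)
0.73 [ 99. 100. 106.] None
0.68 [232. 226.  28.] (array([461.9, 269.1]), array([111.4,  46.9]), 17.5, 45.1, 706)
0.66 [21. 22. 23.] (array([555.9, 420.5]), array([66.7, 23.4]), -11.0, 44.7, 88)
0.64 [232. 220.  13.] (array([528.4, 595.4]), array([52.8, 44. ]), 64.7, 46.1, 220)
[0.1, -0.1, -0.0, 1.1, -0.1, 148.1] rows>= 2.4
locker pack ((-19.886444091796875, 50.28974914550781), (46.105010986328125, 109.92361450195312), 89.65703582763672) [[-70.0, 30.0, 65.0], [-21.0, 51.0, 69.0], [29.0, 72.0, 73.0]]
```

Request:
{"name": "jog_arm", "arguments": {"steps": [[0, 0, 0, 1, 0, 60, 1], [0, 0, 0, 1, 0, 110, 1], [0, 0, 0, 1, 0, 138, 1], [0, 0, 0, 1, 0, 147, 1], [0, 0, 0, 1, 0, 147, 1], [0, 0, 0, 1, 0, 147, 0], [0, 0, 0, 1, 0, 147, 0], [0, 0, 0, 1, 0, 147, 0], [0, 0, 0, 1, 0, 147, 0], [0, 0, 0, 1, 0, 147, 0], [0, 0, 0, 1, 0, 100, 0], [0, 0, 0, 1, 0, 40, 0]]}}

```text
time_s: 28.25
tool_pos: [0.5361, 0.4334, 0.1152]
eef_rot: [0.104, 0.995, -0.002, -0.004]
contact_force: [1.7, 0.7, -4.1]
finger_gap: 0.531
grip_force: 63.1
```

Request:
{"name": "jog_arm", "arguments": {"steps": [[0, 0, 0, 0, 0, -50, 0], [0, 0, 0, 0, 0, -100, 0], [0, 0, 0, 0, 0, -100, 0]]}}

```text
time_s: 28.62
tool_pos: [0.5406, 0.4364, 0.2223]
eef_rot: [0.104, 0.995, 0.004, 0.002]
contact_force: [0.6, -0.1, -3.4]
finger_gap: 0.532
grip_force: 63.5
```

Run:
```python
from h import *
tip();packs()
go(dk(-22,-50,205),Ry(93.5))
```

```text
tcp [540.6 436.4 222.3] y [0.207 0.978 0.008] z [ 0.006  0.007 -1.   ] gap 0.532 grip 63.5 F [ 0.6 -0.1 -3.4] t 28.6 q [ 0.62  0.48  1.25  0.    1.4  -0.75]
0.87 [239.  218.5   0. ] (array([463.8, 264.4]), array([110. ,  49.2]), 17.3, 46.2, 452)
0.85 [31.5 32.  34.5] None
0.62 [250. 238.   0.] (array([521.1, 565.1]), array([110.1,  55.7]), 74.5, 46.1, 441)
0.95 [220.  191.5  24. ] (array([461.8, 269.2]), array([111.1,  46.9]), 17.4, 45.2, 692)
0.66 [44. 45. 47.] None
0.65 [231. 218.  13.] (array([531.5, 598.8]), array([48.5, 42. ]), 72.6, 45.8, 174)
0.57 [118. 121. 127.] None
[-0.2, -0.4, -15.5, -103.4, -493.1, 29.2] rows>= 8.1
```

Request:
{"name": "jog_arm", "arguments": {"steps": [[0, 0, -15.5, -103, -493, 29, 0], [0, 0, -15.5, -103, -493, 29, 0], [0, 0, -15.5, -103, -493, 29, 0], [0, 0, -15.5, -103, -493, 29, 0], [0, 0, -15.5, -103, -493, 29, 0], [0, 0, -15.5, -103, -493, 29, 0], [0, 0, -15.5, -103, -493, 29, 0], [0, 0, -15.5, -103, -493, 29, 0], [0, 0, -15.5, -103, -493, 29, 0], [0, 0, -15.5, -103, -493, 29, 0], [0, 0, -15.5, -103, -493, 29, 0]]}}

```text
time_s: 30.2
tool_pos: [0.5363, -0.0676, 0.1867]
eef_rot: [-0.032, 0.999, 0.001, -0.002]
contact_force: [0.7, 0.3, -3.8]
finger_gap: 0.528
grip_force: 64.3
```

```bash
python3 pl.py -22 -50
```

```text
tcp [536.3 -67.6 186.7] y [-0.063  0.998  0.002] z [-0.005  0.002 -1.   ] gap 0.528 grip 64.3 F [ 0.7  0.3 -3.8] t 30.2 q [-0.2   0.3   1.64  0.    1.21 -1.84]
locker z pct [19.8 23.9 70.4]
[0.1, -0.2, 0.2, 1.0, -3.2, 155.3] rows>= 2.5
```

Request:
{"name": "jog_arm", "arguments": {"steps": [[0, 0, 0, 1, -3, 50, 0], [0, 0, 0, 1, -3, 100, 0], [0, 0, 0, 1, -3, 133, 0], [0, 0, 0, 1, -3, 147, 0], [0, 0, 0, 1, -3, 152, 0], [0, 0, 0, 1, -3, 152, 0], [0, 0, 0, 1, -3, 152, 0.75], [0, 0, 0, 1, -3, 152, 0.75], [0, 0, 0, 1, -3, 152, 0.75], [0, 0, 0, 1, -3, 100, 0.75], [0, 0, 0, 1, -3, 30, 0.75], [0, 0, 0, 1, -3, -50, 0.5]]}}

```text
time_s: 31.8
tool_pos: [0.5359, -0.0721, 0.2145]
eef_rot: [-0.031, 1.0, 0.0, -0.001]
contact_force: [0.9, 0.1, 0.3]
finger_gap: 0.551
grip_force: 0.0
```

Request:
{"name": "jog_arm", "arguments": {"steps": [[0, 0, 0, 0, 0, -60, 0], [0, 0, 0, 0, 0, -120, 0], [0, 0, 0, 0, 0, -180, 0], [0, 0, 0, 0, 0, -180, 0], [0, 0, 0, 0, 0, -180, 0]]}}

```text
time_s: 32.42
tool_pos: [0.5363, -0.0722, 0.3925]
eef_rot: [-0.031, 1.0, 0.0, -0.001]
contact_force: [0.2, 0.3, -0.8]
finger_gap: 0.001
grip_force: 0.0
```

```bash
python3 hatch.py
python3 - <<'E'
from h import *
W=cloud(snapshot('top'))*1000-D; L=np.stack([W@ex,W@ey,W[...,2]],-1)
m=(L[...,2]>55)&(L[...,2]<85)&(abs(L[...,0])<86)&(abs(L[...,1])<130)
for k in(1,-1):
  q=L[m&(L[...,1]*k>5)]; print(len(q),'locker pack',cv2.minAreaRect(q[:,:2].astype(np.float32)) if len(q) else '',np.percentile(q[:,2],[3,50,97]))
W=cloud(snapshot('scene'))*1000-D; L=np.stack([W@ex,W@ey,W[...,2]],-1)
m=(L[...,0]>95)&(L[...,0]<180)&(abs(L[...,1])<40)&(L[...,2]>150)&(L[...,2]<260)
q=L[m]
for lo in range(95,180,10):
  k=q[(q[:,0]>=lo)&(q[:,0]<lo+10)]; print(lo,len(k),np.percentile(k,[5,50,95],axis=0).round().tolist() if len(k) else '')
E
```

```text
tcp [536.3 -72.2 392.5] y [-0.062  0.998  0.001] z [-0.003  0.001 -1.   ] gap 0.001 grip 0.0 F [ 0.2  0.3 -0.8] t 32.4 q [-0.21  0.18  1.29  0.    1.68 -1.84]
scene 3742 max z 311.9747165233034
alpha [88.6 90.7 91.6]
top 1041 max z 313.08414359863053
alpha [74.4 86.3 89.4]
714 locker pack ((-19.917865753173828, 50.22447204589844), (46.51949691772461, 111.37535858154297), 89.56912994384766) [63.04228886 68.99279357 72.99296423]
564 locker pack ((-22.195175170898438, -48.09721374511719), (45.92142105102539, 111.02547454833984), 87.05040740966797) [61.96571269 68.97747362 73.10829591]
95 495 [[96.0, -36.0, 153.0], [100.0, 1.0, 183.0], [103.0, 32.0, 207.0]]
105 29 [[106.0, -34.0, 198.0], [110.0, -26.0, 202.0], [115.0, 30.0, 206.0]]
115 29 [[116.0, -33.0, 196.0], [121.0, -26.0, 199.0], [124.0, 31.0, 203.0]]
125 33 [[126.0, -34.0, 193.0], [130.0, -25.0, 197.0], [134.0, 31.0, 200.0]]
135 39 [[136.0, -34.0, 191.0], [141.0, -26.0, 194.0], [145.0, 31.0, 197.0]]
145 106 [[146.0, -32.0, 187.0], [152.0, -1.0, 191.0], [155.0, 29.0, 194.0]]
155 25 [[155.0, -31.0, 187.0], [156.0, -7.0, 190.0], [157.0, 22.0, 194.0]]
165 0 
175 0
```

View pics/top_h.png

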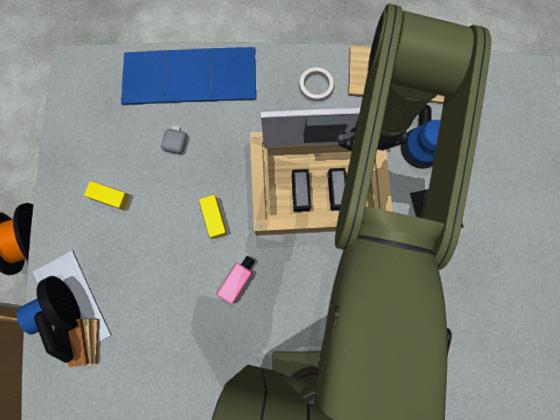

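Both dark packs lie in the locker at (301,190) and (338,190). The hatch is upright and the ring sticks out from it. I'll shut the hatch by pushing from its far side, off to one side of the ring.

```bash
cat >> h.py <<'E'
def R0_(s=None): return Rn.from_quat((s or manip.sense())['eef_rot']).as_matrix()
def push(al,r=165,y=90,off=0):
    a=np.radians(al); return dk(100-r*np.cos(a)+11*np.sin(a)+off*np.sin(a),y,110+r*np.sin(a)+off*np.cos(a))
E
python3 - <<'E'
from h import *
R=Ry(93.5)
go(dk(155,90,392),R,back=0); go(dk(155,90,276),R,back=0)
E
```

```text
[0.1, -0.4, 0.0, -176.7, 141.5, -2.2] rows>= 3.6
[0.1, -0.4, 0.0, -177.5, 141.3, 113.8] rows>= 4.1
```

Request:
{"name": "jog_arm", "arguments": {"steps": [[0, 0, 0, -177, 141, -2, 0], [0, 0, 0, -177, 141, -2, 0], [0, 0, 0, -177, 141, -2, 0], [0, 0, 0, -177, 141, -2, 0], [0, 0, 0, -177, 141, -2, 0], [0, 0, 0, -177, 141, -2, 0], [0, 0, 0, -177, 141, 60, 0], [0, 0, 0, -177, 141, 114, 0], [0, 0, 0, -177, 141, 114, 0]]}}

```text
time_s: 33.75
tool_pos: [0.6993, 0.078, 0.2729]
eef_rot: [-0.03, 1.0, 0.0, -0.008]
contact_force: [-0.7, 0.2, 0.3]
finger_gap: 0.001
grip_force: 0.0
```

Run:
```python
from h import *
tip()
s=manip.sense();R=R0_()
for al in range(90,-1,-6):
    d=push(al,off=-2)-np.array(s['tool_pos'])*1000
    print(al,np.round(R.T@d,1).tolist())
```

```text
tcp [699.3  78.  272.9] y [-0.06   0.998  0.001] z [-0.016 -0.    -1.   ] gap 0.001 grip 0.0 F [-0.7  0.2  0.3] t 33.8 q [ 0.05  0.47  1.13  0.    1.55 -1.58]
90 [41.7, 1.8, -1.4]
84 [59.0, 1.8, -0.0]
78 [76.2, 1.8, 3.1]
72 [93.0, 1.8, 8.1]
66 [109.4, 1.7, 14.7]
60 [125.1, 1.7, 23.0]
54 [139.9, 1.7, 32.8]
48 [153.8, 1.7, 44.0]
42 [166.4, 1.7, 56.6]
36 [177.8, 1.6, 70.3]
30 [187.8, 1.6, 85.1]
24 [196.2, 1.6, 100.7]
18 [203.0, 1.6, 117.0]
12 [208.2, 1.6, 133.8]
6 [211.5, 1.5, 151.0]
0 [213.1, 1.5, 168.3]
```

Request:
{"name": "jog_arm", "arguments": {"steps": [[0, 0, 0, 20, 2, -1.5, 0], [0, 0, 0, 42, 2, -1.5, 0], [0, 0, 0, 59, 2, 0, 0], [0, 0, 0, 76, 2, 3, 0], [0, 0, 0, 93, 2, 8, 0], [0, 0, 0, 109, 2, 15, 0], [0, 0, 0, 125, 2, 23, 0], [0, 0, 0, 140, 2, 33, 0], [0, 0, 0, 154, 2, 44, 0], [0, 0, 0, 166, 2, 57, 0], [0, 0, 0, 178, 2, 70, 0]]}}

```text
time_s: 35.12
tool_pos: [0.5292, 0.0701, 0.2131]
eef_rot: [-0.03, 1.0, 0.0, 0.003]
contact_force: [1.1, 0.5, 0.0]
finger_gap: 0.001
grip_force: 0.7
```

```bash
python3 hatch.py
python3 - <<'E'
from h import *
s=manip.sense();R=R0_()
for al in (36,30,24,18,12,6,0):
    d=push(al,off=-2)-np.array(s['tool_pos'])*1000
    print(al,np.round(R.T@d,1).tolist())
E
```

```text
tcp [529.2  70.1 213.1] y [-0.061  0.998  0.001] z [ 0.006  0.001 -1.   ] gap 0.001 grip 0.7 F [1.1 0.5 0. ] t 35.1 q [ 0.05  0.26  1.62  0.    1.25 -1.58]
scene 4811 max z 329.79896901005
alpha [37.2 39.2 55.3]
top 1935 max z 327.8606662741431
alpha [35.7 37.2 38.5]
36 [5.7, -0.8, 5.9]
30 [15.9, -0.8, 20.5]
24 [24.6, -0.8, 36.0]
18 [31.7, -0.8, 52.2]
12 [37.1, -0.8, 68.9]
6 [40.7, -0.8, 86.0]
0 [42.5, -0.9, 103.3]
```

Request:
{"name": "jog_arm", "arguments": {"steps": [[0, 0, 0, 10, -1, 12, 0], [0, 0, 0, 16, -1, 20.5, 0], [0, 0, 0, 21, -1, 28, 0], [0, 0, 0, 25, -1, 36, 0], [0, 0, 0, 29, -1, 44, 0], [0, 0, 0, 32, -1, 52, 0], [0, 0, 0, 35, -1, 60, 0], [0, 0, 0, 37, -1, 69, 0], [0, 0, 0, 39, -1, 78, 0], [0, 0, 0, 41, -1, 87, 0], [0, 0, 0, 42, -1, 95, 0], [0, 0, 0, 42.5, -1, 101, 0]]}}

```text
time_s: 36.72
tool_pos: [0.4836, 0.0671, 0.1096]
eef_rot: [-0.031, 1.0, 0.0, -0.001]
contact_force: [-13.0, -0.9, 58.3]
finger_gap: -0.003
grip_force: 29.0
```

Request:
{"name": "jog_arm", "arguments": {"steps": [[0, 0, 0, 0, 0, 2, 0], [0, 0, 0, 0, 0, 4, 0], [0, 0, 0, 0, 0, 4, 0]]}}

```text
time_s: 37.1
tool_pos: [0.4837, 0.0671, 0.1096]
eef_rot: [-0.031, 1.0, 0.0, 0.0]
contact_force: [-13.6, -1.3, 51.4]
finger_gap: -0.002
grip_force: 25.7
```

Run:
```python
from h import *
tip()
for n in('scene','top'):
    W=cloud(snapshot(n))*1000-D; L=np.stack([W@ex,W@ey,W[...,2]],-1)
    for x0,x1 in((-99,-88),(-40,-20),(60,95),(-125,-105)):
        for y0,y1 in((-140,-60),(-1000,0)) if x0<-104 else ((-140,-60),):
            m=(L[...,0]>x0)&(L[...,0]<x1)&(L[...,1]>y0)&(L[...,1]<y1)&(L[...,2]>90)&(L[...,2]<135)
            print(n,x0,m.sum(),np.median(L[...,2][m]).round(1))
```

```text
tcp [483.7  67.1 109.6] y [-0.062  0.998  0.001] z [ 0.     0.001 -1.   ] gap -0.002 grip 25.7 F [-13.6  -1.3  51.4] t 37.1 q [ 0.05  0.32  1.85  0.    0.97 -1.58]
scene -99 78 109.9
scene -40 186 110.1
scene 60 381 111.1
scene -125 165 110.2
scene -125 364 110.3
top -99 131 108.8
top -40 229 109.0
top 60 379 109.3
top -125 237 108.7
top -125 418 108.7
```

The hatch is flush. Next I'll fold the ring, starting from its far (+x) side.

Request:
{"name": "jog_arm", "arguments": {"steps": [[0, 0, 0, 0, 0, -40, 0], [0, 0, 0, 0, 0, -90, 0], [0, 0, 0, 0, 0, -130, 0], [0, 0, 0, -126, -90, -130, 0], [0, 0, 0, -126, -90, -130, 0], [0, 0, 0, -126, -90, -130, 0], [0, 0, 0, -126, -90, -130, 0], [0, 0, 0, -126, -90, -130, 0]]}}

```text
time_s: 38.2
tool_pos: [0.6139, -0.0146, 0.2326]
eef_rot: [-0.031, 1.0, 0.001, -0.003]
contact_force: [-0.4, -0.0, 0.0]
finger_gap: 0.0
grip_force: 0.0
```

Run:
```python
from h import *
tip()
for n in('scene','top'):
    W=cloud(snapshot(n))*1000-D; L=np.stack([W@ex,W@ey,W[...,2]],-1)
    m=(L[...,2]>122)&(L[...,2]<180)&(abs(L[...,1])<38)&(abs(L[...,0]-20)<70); q=L[m]
    if len(q): print(n,len(q),np.percentile(q,[2,50,98],axis=0).round().tolist())
s=manip.sense();R=R0_()
print('start',np.round(R.T@(dk(58,0,153)-np.array(s['tool_pos'])*1000),1))
for ph in range(100,-1,-10):
    p=np.radians(ph); t=dk(8-58*np.cos(p)+15.5*np.sin(p)-2*np.sin(p),0,103+58*np.sin(p)+4.5*np.cos(p)-6*np.sin(p)-2)
    print(ph,np.round(R.T@(t-np.array(s['tool_pos'])*1000),1).tolist())
```

```text
tcp [613.9 -14.6 232.6] y [-0.062  0.998  0.002] z [-0.006  0.001 -1.   ] gap 0.0 grip 0.0 F [-0.4 -0.   0. ] t 38.2 q [-0.09  0.36  1.42  0.    1.37 -1.73]
scene 159 [[14.0, -34.0, 125.0], [22.0, -3.0, 160.0], [27.0, 32.0, 167.0]]
start [ 1.4 -1.4 80.2]
100 [28.1, -1.4, 81.9]
90 [37.9, -1.4, 80.4]
80 [48.2, -1.4, 80.4]
70 [58.6, -1.4, 82.1]
60 [68.7, -1.3, 85.2]
50 [78.3, -1.3, 89.8]
40 [87.1, -1.3, 95.7]
30 [94.8, -1.3, 102.7]
20 [101.2, -1.3, 110.6]
10 [106.0, -1.3, 119.2]
0 [109.2, -1.3, 128.2]
```

Request:
{"name": "jog_arm", "arguments": {"steps": [[0, 0, 0, 1, -1, 50, 0], [0, 0, 0, 1, -1, 81, 0], [0, 0, 0, 15, -1, 81, 0], [0, 0, 0, 28, -1, 81, 0], [0, 0, 0, 38, -1, 80.5, 0], [0, 0, 0, 48, -1, 80.5, 0], [0, 0, 0, 58.5, -1, 82, 0], [0, 0, 0, 68.5, -1, 85, 0], [0, 0, 0, 78, -1, 90, 0], [0, 0, 0, 87, -1, 96, 0]]}}

```text
time_s: 39.55
tool_pos: [0.5276, -0.0215, 0.1372]
eef_rot: [-0.031, 1.0, 0.0, -0.002]
contact_force: [0.3, 0.2, -0.2]
finger_gap: -0.001
grip_force: 0.2
```

Run:
```python
from h import *
tip()
W=cloud(snapshot('scene'))*1000-D; L=np.stack([W@ex,W@ey,W[...,2]],-1)
m=(L[...,2]>113)&(L[...,2]<160)&(abs(L[...,1])<38)&(abs(L[...,0]+10)<60); q=L[m]
if len(q): print(len(q),np.percentile(q,[2,50,98],axis=0).round().tolist())
s=manip.sense();R=R0_()
for ph in range(40,-1,-10):
    p=np.radians(ph); t=dk(8-58*np.cos(p)+13.5*np.sin(p),0,103+58*np.sin(p)+4.5*np.cos(p)-6*np.sin(p)-2)
    print(ph,np.round(R.T@(t-np.array(s['tool_pos'])*1000),1).tolist())
```

```text
tcp [527.6 -21.5 137.2] y [-0.062  0.998  0.001] z [-0.003  0.001 -1.   ] gap -0.001 grip 0.2 F [ 0.3  0.2 -0.2] t 39.5 q [-0.12  0.34  1.73  0.    1.08 -1.75]
236 [[-41.0, -34.0, 113.0], [-20.0, -5.0, 134.0], [39.0, 34.0, 158.0]]
40 [-1.3, 0.3, -1.7]
30 [6.4, 0.3, 5.3]
20 [12.7, 0.3, 13.3]
10 [17.5, 0.3, 21.8]
0 [20.7, 0.3, 30.8]
```

Request:
{"name": "jog_arm", "arguments": {"steps": [[0, 0, 0, 3, 0, 2, 0], [0, 0, 0, 6.5, 0, 5.5, 0], [0, 0, 0, 10, 0, 9.5, 0], [0, 0, 0, 13, 0, 13.5, 0], [0, 0, 0, 15.5, 0, 17.5, 0], [0, 0, 0, 17.5, 0, 22, 0], [0, 0, 0, 19, 0, 26, 0], [0, 0, 0, 20.5, 0, 30, 0], [0, 0, 0, 20.5, 0, 31, 0]]}}

```text
time_s: 40.72
tool_pos: [0.5078, -0.0226, 0.1071]
eef_rot: [-0.031, 1.0, 0.0, -0.001]
contact_force: [-1.4, 0.0, 9.4]
finger_gap: -0.001
grip_force: 4.5
```

Request:
{"name": "jog_arm", "arguments": {"steps": [[0, 0, 0, 0, 0, 0, 0], [0, 0, 0, 0, 0, -50, 0], [0, 0, 0, 0, 0, -110, 0], [0, 0, 0, 60, 0, -150, 0], [0, 0, 0, 60, 0, -150, 0], [0, 0, 0, 60, 0, -150, 0]]}}

```text
time_s: 41.48
tool_pos: [0.448, -0.0264, 0.2572]
eef_rot: [-0.031, 1.0, 0.0, -0.001]
contact_force: [0.3, 0.8, -0.1]
finger_gap: -0.0
grip_force: 0.0
```

```bash
python3 - <<'E'
from h import *
tip()
s=manip.sense();p=snapshot('wrist');save(p,'w9')
Ls=[('w',cloud(p,s)),('s',cloud(snapshot('scene'))),('t',cloud(snapshot('top')))]
for n,W in Ls:
    W=W*1000-D; L=np.stack([W@ex,W@ey,W[...,2]],-1)
    for x in range(-60,20,10):
        m=(abs(L[...,0]-x)<3)&(abs(L[...,1])<22)&(L[...,2]>70)&(L[...,2]<130)
        print(n,x,m.sum(),np.percentile(L[...,2][m],[5,50,95]).round(1) if m.sum() else '')
    m=(abs(L[...,0]+95)<4)&(L[...,1]<-60)&(L[...,1]>-140); print(n,'edge z',np.nanmedian(L[...,2][m]))
E
python3 mat.py
```

```text
tcp [448.  -26.4 257.2] y [-0.062  0.998  0.001] z [-0.001  0.001 -1.   ] gap -0.0 grip 0.0 F [ 0.3  0.8 -0.1] t 41.5 q [-0.15  0.11  1.71  0.    1.33 -1.79]
w -60 190 [79.4 80.5 81.7]
w -50 422 [ 79.8 105.7 108.5]
w -40 1 [78.7 78.7 78.7]
w -30 163 [79.6 80.6 81.6]
w -20 61 [79.6 80.4 81.8]
w -10 29 [79.7 80.5 81.5]
w 0 0 
w 10 0 
w edge z 110.19605428622812
s -60 27 [77.4 79.8 83.2]
s -50 62 [ 78.2 102.2 109.3]
s -40 26 [ 78.   80.4 104.6]
s -30 25 [78.2 79.4 83.3]
s -20 17 [78.7 80.2 82.6]
s -10 0 
s 0 0 
s 10 39 [102.3 106.9 110.1]
s edge z 110.73692770094257
t -60 0 
t -50 0 
t -40 7 [76.6 78.6 81. ]
t -30 12 [74.7 77.8 81.5]
t -20 14 [73.1 79.9 82.3]
t -10 16 [75.2 78.9 83.2]
t 0 15 [76.5 79.7 82.5]
t 10 9 [ 77.4 103.5 106.9]
t edge z 108.954758198251
tcp [448.6 -26.4 255.8] y [-0.062  0.998  0.001] z [-0.004  0.001 -1.   ] gap -0.001 grip 0.0 F [ 0.3  0.9 -0.1] t 41.6 q [-0.15  0.11  1.71  0.    1.33 -1.79]
scene 765 white lo/med/hi [[485.0, -387.0, 15.0], [509.0, -352.0, 72.0], [524.0, -327.0, 106.0]]
scene 118 cap [[483.0, -368.0, 116.0], [499.0, -356.0, 133.0], [508.0, -345.0, 137.0]]
top 187 white lo/med/hi [[465.0, -381.0, 97.0], [487.0, -347.0, 102.0], [520.0, -325.0, 106.0]]
top 103 cap [[479.0, -365.0, 116.0], [491.0, -351.0, 132.0], [504.0, -341.0, 136.0]]
```

View pics/w9.png

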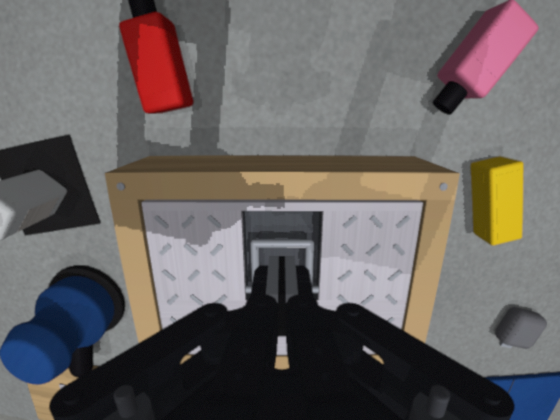

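The wrist view shows the hatch shut and flush, and the ring folded in its recess with its bar at (282,243). Depth readings put the bar centre at about z 103 mm, which is flat. The bottle stands within about 5 mm of the mat's centre.

```bash
python3 -c "
from rig import workorder
print(workorder.finish_job())"
```

```text
the job is handed in; nothing more can be done
None
```

The job is handed in: the bottle stands upright in the middle of the mat, both dark packs lie flat in the locker (no sanding block was visible on the table), the hatch is shut flush with its ring folded flat, and I left the sander and tape measure alone.

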